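Load the tamper sanitiser, seal it at the first clutch slip and start it

ROBOT

A 7-joint arm with a two-finger parallel gripper is mounted at the origin on the work surface. World frame = base frame: x ahead of the robot, y to its left, z up, the work surface at z = 0. Lengths are in m, angles in rad, forces in N, time in s.
With the tool pointing down it reaches from about 0.425 to 0.825 m from the base axis. Payload 3.6 kg.
Tool frame: the origin (TCP) lies midway between the tips of the shut fingers; the grasp point (between the pads) lies hold_point_z behind it (hold_point_z is the distance from the TCP to the grasp point, in m); z points along the fingers, y is the line along which they close (so a half turn about z gives the same grasp; the last joint's range is limited). The gripper opens to 85 mm and grips with 20 to 120 N. Pads are 22 mm wide; open, the fingers measure 114 mm over their backs; the gripper's body (76 mm by 85 mm) begins 54 mm behind the grasp point. The pads swing forward as they close: fully open they stand 13 mm farther back than shut.
Start: joints at [1.254, 0.615, -0.013, 1.423, 0.008, 1.103, -0.04], TCP at [0.186, -0.623, 0.231] pointing down, gripper open.
Joint ranges: [-3.12, 3.12], [-0.3, 2.06], [-1.34, 1.32], [0.26, 2.42], [-1.36, 4.5], [0.01, 1.98], [-2.84, 2.84]. Speed limits (rad/s): [2.79, 2.79, 3.14, 3.14, 3.14, 3.14, 3.14].

INTERFACE

Orientations are given as a unit quaternion [w, x, y, z].
In Python, from cell import get_obs, get_image, calibration, hand_in, cut_out, hold_point_z gives the robot as it stands. The module is installed in compiled form; this text tells all that it offers.
- The arm moves only by the shell command python3 -m handwheel 'ROWS' [FORCE]. ROWS is JSON, a list of rows, each a list of 3 entries, a list of its own where there are three numbers: the closure, from 0 (fully open) to 1 (shut), then the shift along the tool's x, y, z in mm, then the turn about the tool's z in rad. A call has 1 to 5 rows; each row is the pose to reach, as a shift and turn from the pose commanded when the call began, along the tool's axes at that moment; what a row does not reach only later rows make up. A row lasts 1/10 s, in which the tool goes at most 50 mm and 8.59 degrees, less where a joint would pass 70% of its speed; a pose out of reach is approached as far as the arm can. A call with a gripper value outside its range is refused whole. The fingers move at their own pace and stop on an object; FORCE is the grip in N (left out, the last holds). Time passes only in rows, so rows that repeat a pose let the fingers close. It gives the time, the measured TCP pose, the force, the opening and the grip force at its end, in the units of the state.
- get_obs(): the state, without advancing time (a new reading comes with each control period).
- get_image(name): name is "scene" or "top"; returns (picture, depth): 384x512x3 uint8, red, green, blue; 384x512 float32, m along the optical axis (not along the pixel's ray), 0 where there is no reading.
- calibration(name): a dict with "fovy" (degrees; the focal length in pixels is half the picture's height over the tangent of half this angle, whatever the lens; pixels are square), "cx", "cy" (the principal point, pixels), "R" (3x3) and "t" (3): a world point X has camera coordinates R X + t. Camera axes: x right, y down, z forward; pixel columns grow to the right and rows downward; lengths in m; the calibration is good to about 2 mm. A picture is of the moment at which its call begins. calibration takes no time and is no camera call.
- hand_in(): hands the job in; it is judged then, once.
Trained networks look in the newest picture that a camera, given by its name, has taken for a name from the list of things; names that differ only in an ending like _2 or _b are one class to them, and where a whole thing is asked for, a point or a joint stands for the part that bears it (a point fixed in the world has none). Each returns a list of dicts, best first, with "score" (0 to 1); they miss things now and then, are a little off and sometimes report something else, mostly with a low value. They report only what shows in the picture. A call takes as long as a camera call. They do not tell look-alikes from the thing itself.
- cut_out(camera, thing): "mask" (384x512 bool, what is visible of it) and "bbox" ([centre column, centre row, width, height] in pixels, round what is visible of it).
The state is a dict: "time_s": time; "q": joint angles; "qvel": joint speeds; "effort": joint torques, N m; "tcp_pos": TCP position; "orientation": TCP orientation; "force": force on the tool from outside, world axes, zero at the start; "moment": the same for the moment, N m; "opening": finger opening in m; "grip_force": force on a finger pad.
Only numpy, scipy, OpenCV 4.12 (cv2) and the standard library are available. Lean on these libraries where they do the work, as an engineer would, in place of code of your own. Each camera call takes 0.05 s, during which the arm holds its last target. There are 200 camera calls.

TASK

Stand every coffee tamper on the counter upright in the open drawer of the sanitiser, one to a bay, and push the drawer fully shut. Then tighten the orange seal screw clockwise until its clutch first slips (the wing turns on but the red pointer stands still) and stop there, at most about an eighth of a turn past it, and only then press the green start button fully in. Leave the crockery, jug, boxes, tin and bottle where they are.

Things in the scene. Friction and masses are not known exactly. Their poses are not given: they have to be found in the camera images.
- tamper_black_mid (a point): Centre (half-way up, 47.5 mm above the foot) of the coffee tamper with the black handle; may be absent. Stands upright, z along its axis, round about it: steel foot 54 mm across and 26 high, neck 18 mm across from 26 to 50 mm, cylindrical handle 32 mm across from 50 to 95 mm above the foot (its middle 25 mm above this point). 0.3 to 0.45 kg, bottom-heavy.
- tamper_red_mid (a point): Centre (half-way up, 47.5 mm above the foot) of the coffee tamper with the red handle; may be absent. Stands upright, z along its axis, round about it: steel foot 54 mm across and 26 high, neck 18 mm across from 26 to 50 mm, cylindrical handle 32 mm across from 50 to 95 mm above the foot (its middle 25 mm above this point). 0.3 to 0.45 kg, bottom-heavy.
- tamper_wood_mid (a point): Centre (half-way up, 47.5 mm above the foot) of the coffee tamper with the brown wooden handle; may be absent. Stands upright, z along its axis, round about it: steel foot 54 mm across and 26 high, neck 18 mm across from 26 to 50 mm, cylindrical handle 32 mm across from 50 to 95 mm above the foot (its middle 25 mm above this point). 0.3 to 0.45 kg, bottom-heavy.
- tamper_blue_mid (a point): Centre (half-way up, 47.5 mm above the foot) of the coffee tamper with the blue handle; may be absent. Stands upright, z along its axis, round about it: steel foot 54 mm across and 26 high, neck 18 mm across from 26 to 50 mm, cylindrical handle 32 mm across from 50 to 95 mm above the foot (its middle 25 mm above this point). 0.3 to 0.45 kg, bottom-heavy.
- cabinet_front (a point): Foot of the middle of the front face of the tool sanitiser, a low aluminium cabinet with a blue top, fixed. x points into the cabinet (away from the robot), y left, z up. It runs from x 0 to 200 mm, is 330 wide in y, its top at 130. Screw (x 75, y 45) and start button (x 75, y -85) stand on its top.
- drawer_floor (a point): Middle of the drawer's inner floor, 14 mm above the worktop; cabinet's axes; moves along -x as the drawer opens. Four bays along y, centres at y -111, -37, 37, 111 mm (x 0), each 90 mm in x, 70 in y, walls 26 mm high, 4 thick. Front panel 45 mm from here towards -x, 15 thick, its top 125 mm above the worktop. Upright tampers clear the cabinet roof by 9 mm.
- drawer_handle (a point): Middle of the drawer's black bar handle: a bar 12 mm thick and 120 long along the cabinet's y, 85 mm above the worktop, 17 mm clear of the front panel's face. Pushing it along the cabinet's x shuts the drawer.
- drawer (a joint): Opening of the drawer in m: 0 shut, 0.13 fully open. About 2.5 N of friction; it stays where it is left.
- wing (a point): Centre of the orange wing of the seal screw, on its upright turning axis, 182 mm above the worktop. The wing is an upright plate 54 mm long along this point's x, 14 mm thick along its y, from 163 to 197 mm above the worktop. It turns the white collar (74 mm across) under it, whose red pointer is square to the wing until the clutch slips, through a slip clutch.
- screw (a joint): Angle in rad by which the collar with the red pointer has been turned clockwise seen from above (tightening); starts somewhere in 0.1 to 1.2 and comes to a hard stop (seal tight) at 5.5. Turning takes about 0.04 N m.
- clutch (a joint): Angle in rad by which the wing has slipped clockwise on the collar; 0 at the start. The clutch carries the collar along without slipping up to 0.25 N m; once the collar is at its stop the wing slips and the collar with the red pointer stands still.
- start (a joint): Travel of the green start button, in m, downwards: 0 at rest, 0.006 fully pressed (5 N). Springs back.
- start_top (a point): Middle of the top of the green start button (32 mm across), 152 mm above the worktop; pressed straight down.
- milk_jug: Bystander, to be left alone: steel milk jug, 84 mm across, 100 tall; origin at the middle of its foot.
- cup_a: Bystander, to be left alone: white cup, 72 mm across, 60 tall; origin at the middle of its foot.
- cup_b: Bystander, to be left alone: blue cup, 72 mm across, 60 tall; origin at the middle of its foot.
- syrup: Bystander, to be left alone: amber syrup bottle, 68 mm across, 200 tall; origin at the middle of its foot.
- tin: Bystander, to be left alone: steel tin with a red label, 80 mm across, 110 tall; origin at the middle of its foot.
- napkin_box: Bystander, to be left alone: pale wooden box 90 x 90 x 60 mm; origin at the middle of its foot.
Not all that is in view belongs to the job. Leave any pink or yellow look-alike of the part that bears tamper_wood_mid alone.

How it is judged:
On the way, in this order (a step that is already met when the one before it is completed fails the run):
1. every tamper stands upright in the drawer, released (x of tamper_black_mid in the frame of drawer_floor between -0.04 and 0.04 m and y of tamper_black_mid in the frame of drawer_floor between -0.145 and 0.145 m and z of tamper_black_mid in the frame of drawer_floor between 0.03 and 0.06 m and angle between each of tamper_black_mid, tamper_red_mid, tamper_wood_mid, tamper_blue_mid's own z axis and vertical below 0.2 rad and x of tamper_red_mid in the frame of drawer_floor between -0.04 and 0.04 m and y of tamper_red_mid in the frame of drawer_floor between -0.145 and 0.145 m and z of tamper_red_mid in the frame of drawer_floor between 0.03 and 0.06 m and x of tamper_wood_mid in the frame of drawer_floor between -0.04 and 0.04 m and y of tamper_wood_mid in the frame of drawer_floor between -0.145 and 0.145 m and z of tamper_wood_mid in the frame of drawer_floor between 0.03 and 0.06 m and x of tamper_blue_mid in the frame of drawer_floor between -0.04 and 0.04 m and y of tamper_blue_mid in the frame of drawer_floor between -0.145 and 0.145 m and z of tamper_blue_mid in the frame of drawer_floor between 0.03 and 0.06 m and contact force between each of tamper_black, tamper_red, tamper_wood, tamper_blue and the fingers below 0.1 N and value of joint drawer above 0.05 m), for 0.2 s.
2. the drawer is shut with the tampers inside (x of tamper_black_mid in the frame of drawer_floor between -0.04 and 0.04 m and y of tamper_black_mid in the frame of drawer_floor between -0.145 and 0.145 m and z of tamper_black_mid in the frame of drawer_floor between 0.03 and 0.06 m and angle between each of tamper_black_mid, tamper_red_mid, tamper_wood_mid, tamper_blue_mid's own z axis and vertical below 0.2 rad and x of tamper_red_mid in the frame of drawer_floor between -0.04 and 0.04 m and y of tamper_red_mid in the frame of drawer_floor between -0.145 and 0.145 m and z of tamper_red_mid in the frame of drawer_floor between 0.03 and 0.06 m and x of tamper_wood_mid in the frame of drawer_floor between -0.04 and 0.04 m and y of tamper_wood_mid in the frame of drawer_floor between -0.145 and 0.145 m and z of tamper_wood_mid in the frame of drawer_floor between 0.03 and 0.06 m and x of tamper_blue_mid in the frame of drawer_floor between -0.04 and 0.04 m and y of tamper_blue_mid in the frame of drawer_floor between -0.145 and 0.145 m and z of tamper_blue_mid in the frame of drawer_floor between 0.03 and 0.06 m and value of joint drawer below 0.006 m), for 0.2 s.
3. the screw is home and its clutch has slipped (value of joint drawer below 0.006 m and value of joint screw above 5.4 rad and value of joint clutch above 0.05 rad), for 0.1 s.
4. the start button is pressed in (all of step 3 and value of joint start above 0.0045 m), for 0.02 s.
At the end, for the whole second after the job is handed in: Every tamper present stands upright (0.2 rad) and at rest on the drawer floor inside the drawer; drawer shut to 6 mm; screw home (over 5.4 rad) with its clutch slipped by 0.05 to 0.8 rad in all; start button pressed after that and out again (all of step 3 and x of tamper_black_mid in the frame of drawer_floor between -0.04 and 0.04 m and y of tamper_black_mid in the frame of drawer_floor between -0.145 and 0.145 m and z of tamper_black_mid in the frame of drawer_floor between 0.03 and 0.06 m and angle between each of tamper_black_mid, tamper_red_mid, tamper_wood_mid, tamper_blue_mid's own z axis and vertical below 0.2 rad and x of tamper_red_mid in the frame of drawer_floor between -0.04 and 0.04 m and y of tamper_red_mid in the frame of drawer_floor between -0.145 and 0.145 m and z of tamper_red_mid in the frame of drawer_floor between 0.03 and 0.06 m and x of tamper_wood_mid in the frame of drawer_floor between -0.04 and 0.04 m and y of tamper_wood_mid in the frame of drawer_floor between -0.145 and 0.145 m and z of tamper_wood_mid in the frame of drawer_floor between 0.03 and 0.06 m and x of tamper_blue_mid in the frame of drawer_floor between -0.04 and 0.04 m and y of tamper_blue_mid in the frame of drawer_floor between -0.145 and 0.145 m and z of tamper_blue_mid in the frame of drawer_floor between 0.03 and 0.06 m and value of joint clutch below 0.8 rad and value of joint start below 0.002 m and linear speed of each of tamper_black, tamper_red, tamper_wood, tamper_blue below 0.02 m/s); the robot touches nothing.
It fails at once if the clutch is slipped on by more than 0.8 rad (value of joint clutch above 0.8 rad or value of joint clutch below -0.8 rad).
It fails at once if start is pressed before the seal screw is home (value of joint start above 0.0045 m and value of joint screw below 5.4 rad).
It fails at once if a bystander is moved by more than 50 mm (distance of any of milk_jug, cup_a, cup_b, syrup, tin, napkin_box from where it was at the start of the episode above 0.05 m).
Of tamper_black, tamper_red, tamper_wood, tamper_blue only 2 to 4 are there at a start; the rules pass over those that are not, and their reading is None.
At some moment in a run one of tamper_black, tamper_red, tamper_wood, tamper_blue may be knocked a few centimetres aside while the robot is not near it.
It also fails if it takes over 210 s, if anything falls off the work surface, if the arm or the gripper's body presses on something with over 40 N, if the wrist force passes 120 N, or if a joint passes its speed limit or range.

## Working session

There is one attempt and no reset: what is moved stays moved. The work goes in short steps, Python scripts to look and compute and a shell command to move; the robot and the scene stay as the last step left them, time stands still between calls to the robot, and variables do not carry over. Pictures are saved under pics/ and viewed, at most 14 in all, crops included, and the job is handed in when it is done.

```bash
mkdir -p pics; cat > h.py <<'E'
import numpy as np, cv2
from cell import *
def cal(n):
    c=calibration(n); f=192/np.tan(np.radians(c["fovy"])/2)
    return f,c["cx"],c["cy"],np.array(c["R"]),np.array(c["t"])
def cloud(n,d):
    f,cx,cy,R,t=cal(n); v,u=np.mgrid[0:384,0:512]
    P=np.stack([(u-cx)/f*d,(v-cy)/f*d,d],-1)
    W=(P-t)@R; W[d<=0]=np.nan
    return W
def proj(n,X):
    f,cx,cy,R,t=cal(n); p=R@np.array(X)+t
    return p[0]/p[2]*f+cx,p[1]/p[2]*f+cy
def save(n,im,s=1.5):
    cv2.imwrite("pics/%s.png"%n,cv2.resize(im[...,::-1],None,fx=s,fy=s))
E
python3 - <<'E'
from h import *
for n in ("scene","top"):
    im,d=get_image(n); save(n+"0",im); np.savez(n+"0.npz",im=im,d=d)
    f,cx,cy,R,t=cal(n); print(n,f,cx,cy,-R.T@t)
print(get_obs(),hold_point_z if not callable(hold_point_z) else hold_point_z())
E
```

```text
scene 371.5924659192764 248.76159262832886 193.96831450047583 [ 1.36290342 -0.45722233  0.92081968]
top 374.64887048927784 258.07498961316276 193.11230267752498 [ 0.4299997  -0.0072348   1.57133282]
{'time_s': 0.1, 'q': array([ 1.25347838,  0.61582684, -0.01261945,  1.42474793,  0.00810034,
        1.10342693, -0.04038018]), 'qvel': array([ 1.24915614e-03, -3.56663034e-03,  2.08548382e-04, -3.98523858e-03,
       -7.14522810e-05, -8.08654127e-04,  1.21102851e-04]), 'effort': array([ 1.44199075e-03, -4.70378137e+01,  2.60415059e-01, -1.71569037e+01,
        1.01142435e-02,  5.86043549e-03, -7.79770488e-06]), 'tcp_pos': array([ 0.18619025, -0.62203324,  0.23024811]), 'orientation': array([-1.16483466e-03,  9.89439671e-01,  1.44940494e-01, -1.85260755e-04]), 'force': array([0.23223929, 0.40870885, 0.3790994 ]), 'moment': array([-0.05468236,  0.02352267,  0.01025983]), 'grip_force': 0.0, 'opening': 0.0854738303400188} 0.0187
```

View pics/top0.png

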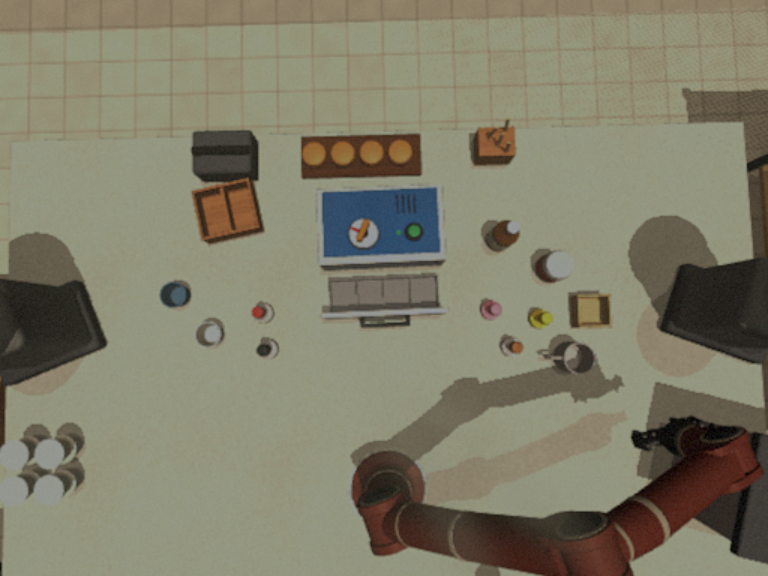

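View pics/scene0.png

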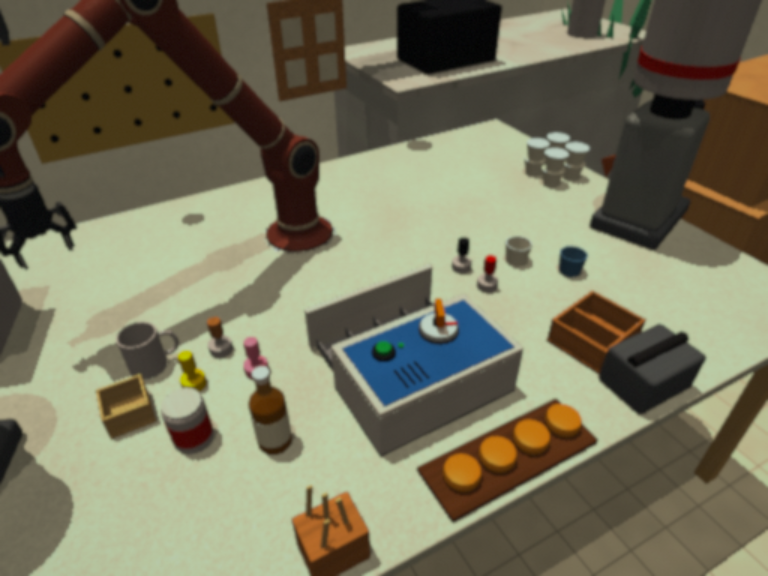

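The top view shows red at (262,312), black at (266,349) and wood at (514,347). The pink (491,309) and yellow (541,318) look-alikes and the bystanders are clear, and there is no blue tamper. The drawer is open, with its front panel at row 313. The scene view agrees. Next I'll measure.

```bash
cat >> h.py <<'E'
def tampers(names=("black","red","wood","blue"),cams=("scene","top")):
    for n in cams:
        im,d=get_image(n); W=cloud(n,d)
        for c in names:
            for r in cut_out(n,"tamper_%s_mid"%c)[:4]:
                m=r["mask"]; p=W[m]; p=p[~np.isnan(p[:,0])]
                if len(p)<5: continue
                zt=np.percentile(p[:,2],97); s=p[p[:,2]>zt-.012]
                hs=im[m]
                print(n,c,"%.2f"%r["score"],np.round(r["bbox"]),len(p),"z %.3f..%.3f"%(p[:,2].min(),zt),"top mean",s.mean(0).round(4),"rng",np.ptp(p[:,:2],axis=0).round(3),"mid",((p.min(0)+p.max(0))/2).round(4)[:2])
E
python3 - <<'E'
from h import *
tampers()
for n in ("top","scene"):
    im,d=get_image(n); W=cloud(n,d)
    for t in ("wing","start_top","drawer_handle","drawer_floor","cabinet_front","milk_jug","napkin_box","cup_a","syrup","tin"):
        for r in cut_out(n,t)[:2]:
            p=W[r["mask"]]; p=p[~np.isnan(p[:,0])]
            if len(p)>3: print(n,t,"%.2f"%r["score"],np.round(r["bbox"]),np.percentile(p,3,axis=0).round(3),np.percentile(p,97,axis=0).round(3),np.median(p,0).round(3))
E
```

```text
scene black 0.52 [308. 173.  10.  23.] 216 z 0.001..0.095 top mean [0.393  0.3123 0.0908] rng [0.082 0.079] mid [0.3737 0.3297]
scene black 0.23 [246. 209.  81.  74.] 2637 z -0.004..0.127 top mean [ 0.4884 -0.0152  0.123 ] rng [0.296 0.423] mid [0.4645 0.0396]
scene red 0.69 [324. 182.  14.  24.] 275 z -0.003..0.095 top mean [0.4908 0.3245 0.0921] rng [0.143 0.132] mid [0.4423 0.3665]
scene red 0.62 [ 84. 272.  40.  40.] 1082 z -0.003..0.061 top mean [ 0.4754 -0.5691  0.0564] rng [0.136 0.089] mid [ 0.4471 -0.5694]
scene wood 0.89 [127. 247.  16.  36.] 361 z -0.005..0.095 top mean [ 0.4543 -0.4326  0.0927] rng [0.154 0.055] mid [ 0.4019 -0.4312]
scene wood 0.83 [145. 225.  19.  32.] 321 z -0.002..0.096 top mean [ 0.3805 -0.3518  0.0925] rng [0.09  0.052] mid [ 0.3602 -0.3509]
scene wood 0.49 [170. 236.  17.  35.] 306 z -0.003..0.199 top mean [ 0.6646 -0.3312  0.2   ] rng [0.313 0.075] mid [ 0.5147 -0.304 ]
top black 0.67 [179. 237.  17.  14.] 150 z -0.004..0.099 top mean [0.3856 0.3145 0.0943] rng [0.049 0.045] mid [0.3847 0.3102]
top red 0.57 [242. 155.   9.  15.] 77 z 0.148..0.202 
[... 2906 characters left out ...]
.  39.] [ 0.303 -0.549  0.002] [ 0.386 -0.443  0.1  ] [ 0.364 -0.507  0.064]
scene napkin_box 0.62 [ 83. 269.  40.  42.] [ 0.422 -0.614  0.001] [ 0.514 -0.527  0.061] [ 0.455 -0.573  0.031]
scene cup_a 0.75 [346. 166.  16.  19.] [0.398 0.436 0.001] [0.464 0.518 0.062] [0.435 0.468 0.04 ]
scene cup_a 0.70 [382. 173.  24.  20.] [0.508 0.529 0.001] [0.574 0.595 0.062] [0.547 0.555 0.04 ]
scene syrup 0.97 [178. 272.  29.  58.] [ 0.669 -0.362  0.014] [ 0.71  -0.304  0.2  ] [ 0.697 -0.334  0.114]
scene syrup 0.36 [292. 211.  25.  30.] [0.647 0.009 0.143] [0.713 0.07  0.198] [0.688 0.035 0.15 ]
scene tin 0.75 [126. 279.  32.  47.] [ 0.563 -0.505  0.01 ] [ 0.629 -0.433  0.112] [ 0.616 -0.47   0.091]
```

```bash
python3 - <<'E'
from h import *
for n in ("top","scene"):
    z=np.load(n+"0.npz"); W=cloud(n,z["d"]); im=z["im"].astype(int)
    x,y,h=W[...,0],W[...,1],W[...,2]
    # panel top edge
    m=(abs(h-.125)<.006)&(x>.43)&(x<.52)&(abs(y)<.17)
    p=W[m]; k=np.polyfit(p[:,1],p[:,0],1); print(n,"panel",len(p),k,"y",np.percentile(p[:,1],[1,99]),"thick",np.percentile(p[:,0]-np.polyval(k,p[:,1]),[2,98]),p[:,2].mean())
    m=(abs(h-.130)<.006)&(x>.56)&(x<.84)&(abs(y)<.2)
    p=W[m].astype(np.float32); r=cv2.minAreaRect(p[:,:2]); print(n,"cab",r)
    R,G,B=im[...,0],im[...,1],im[...,2]
    m=(G>R+40)&(G>B+40)&(h>.14)&(h<.16); p=W[m]; print(n,"button",len(p),p.mean(0),(p.min(0)+p.max(0))/2)
    m=(R>G+35)&(G>B+10)&(h>.165)&(h<.205)&(x>.6)&(x<.75); p=W[m][:,:2]
    c=p.mean(0);u,s,v=np.linalg.svd(p-c); print(n,"wing",len(p),c,v[0],np.ptp((p-c)@v[0]),np.ptp((p-c)@v[1]))
    m=(R>G+60)&(abs(G-B)<30)&(h>.135)&(h<.165)&(x>.6)&(x<.75)&(abs(y)<.12); p=W[m]; print(n,"ptr",len(p),p.mean(0))
E
```

```text
top panel 302 [-0.01793982  0.47328122] y [-0.16777006  0.15244318] thick [-0.00708517  0.0070602 ] 0.12475420609528629Traceback (most recent call last):
  File "<stdin>", line 9, in <module>
cv2.error: OpenCV(4.12.0) /io/opencv/modules/imgproc/src/convhull.cpp:143: error: (-215:Assertion failed) total >= 0 && (depth == CV_32F || depth == CV_32S) in function 'convexHull'
```

```bash
python3 -m handwheel '[[0,[40,-5,0],0.1],[0,[80,-10,0],0.2],[0,[120,-15,0],0.29],[0,[160,-25,0],0.29],[0,[190,-30,0],0.29]]' 30
```

```text
time_s: 2.2
tcp_pos: [0.3633, -0.5371, 0.2313]
orientation: [-0.001, 1.0, 0.002, 0.001]
force: [-0.8, 0.4, 0.1]
opening: 0.0855
grip_force: 0.0
```

```bash
python3 -m handwheel '[[0,[3,-45,0],0],[0,[6,-90,0],0],[0,[10,-140,0],0],[0,[12,-180,0],0],[0,[12,-187,0],0]]'
```

```text
time_s: 2.7
tcp_pos: [0.373, -0.3464, 0.2316]
orientation: [-0.002, 1.0, 0.004, 0.0]
force: [0.3, -0.5, 0.6]
opening: 0.0853
grip_force: 0.0
```

```bash
python3 - <<'E'
from h import *
for n in ("top","scene"):
    z=np.load(n+"0.npz"); W=cloud(n,z["d"]); im=z["im"].astype(int)
    x,y,h=W[...,0],W[...,1],W[...,2]
    if n=="scene":
        m=(abs(h-.125)<.004)&(x>.43)&(x<.52)&(abs(y)<.17)
        p=W[m]; k=np.polyfit(p[:,1],p[:,0],1); print(n,"panel",len(p),k,"y",np.percentile(p[:,1],[1,99]))
    m=(abs(h-.130)<.006)&(x>.56)&(x<.84)&(abs(y)<.2)
    p=np.ascontiguousarray(W[m][:,:2],dtype=np.float32); print(n,"cab",cv2.minAreaRect(p))
    R,G,B=im[...,0],im[...,1],im[...,2]
    m=(G>R+40)&(G>B+40)&(h>.14)&(h<.16)&(y<-.06); p=W[m]; print(n,"button",len(p),p.mean(0),(p.min(0)+p.max(0))/2)
    m=(R>G+35)&(G>B+10)&(h>.165)&(h<.205)&(x>.6)&(x<.75); p=W[m][:,:2]
    if len(p)>3: c=p.mean(0);u,s,v=np.linalg.svd(p-c); print(n,"wing",len(p),c,v[0],np.ptp((p-c)@v[0]),np.ptp((p-c)@v[1]))
    m=(R>G+60)&(h>.135)&(h<.162)&(x>.6)&(x<.75)&(abs(y)<.12); p=W[m]; print(n,"ptr",len(p),p.mean(0))
print(get_obs()["tcp_pos"])
E
```

```text
top cab ((0.7027941942214966, -0.003896579146385193), (0.2007472813129425, 0.3301103115081787), 1.1049391031265259)
top button 43 [ 0.67962636 -0.08822594  0.15143575] [ 0.68031009 -0.0885701   0.15237594]
top wing 51 [0.67627513 0.0415652 ] [-0.90878424  0.41726635] 0.05459088617074999 0.014089083088172392
top ptr 8 [0.68972457 0.06499635 0.15113832]
scene panel 305 [-0.01618627  0.47646146] y [-0.16685548  0.15193074]
scene cab ((0.7038415670394897, -0.0012833327054977417), (0.2047586739063263, 0.3326463997364044), 1.0232007503509521)
scene button 67 [ 0.68584749 -0.0892637   0.15138057] [ 0.68381552 -0.08815587  0.14945227]
scene wing 94 [0.68765936 0.03680001] [ 0.90180609 -0.43214092] 0.0532137728995926 0.014005215121085313
scene ptr 11 [0.69083902 0.06324924 0.15051634]
[ 0.37299685 -0.34641662  0.23157654]
```

```bash
python3 - <<'E'
from h import *
tampers(("wood","black","red"))
z=np.load("top0.npz"); W=cloud("top",z["d"]); x,y,h=W[...,0],W[...,1],W[...,2]
m=(h<.03)&(h>.008)&(x>.45)&(x<.6)&(abs(y+.006)<.13); p=W[m]; print(np.percentile(p,[0,2,50,98,100],axis=0).round(4))
E
```

```text
scene wood 0.85 [145. 225.  16.  30.] 321 z -0.001..0.095 top mean [ 0.381  -0.352   0.0919] rng [0.09  0.053] mid [ 0.3617 -0.3511]
scene wood 0.83 [129. 247.  19.  34.] 342 z -0.004..0.097 top mean [ 0.4607 -0.4333  0.0937] rng [0.177 0.055] mid [ 0.4887 -0.4317]
scene wood 0.71 [346. 165.  15.  21.] 272 z 0.001..0.061 top mean [0.4341 0.466  0.0557] rng [0.073 0.073] mid [0.4329 0.4674]
scene wood 0.50 [171. 236.  19.  33.] 276 z -0.001..0.097 top mean [ 0.4895 -0.3023  0.0975] rng [0.276 0.066] mid [ 0.5273 -0.3066]
scene black 0.59 [308. 172.  12.  25.] 242 z -0.005..0.095 top mean [0.3911 0.3139 0.0919] rng [0.117 0.123] mid [0.3562 0.3505]
top wood 0.61 [361. 211.  10.  10.] 118 z 0.018..0.099 top mean [ 0.4481 -0.4306  0.0944] rng [0.042 0.038] mid [ 0.4493 -0.4283]
top wood 0.43 [328. 205.  12.   9.] 130 z 0.016..0.098 top mean [ 0.4761 -0.3002  0.0938] rng [0.046 0.05 ] mid [ 0.476  -0.2991]
top black 0.66 [180. 236.  14.  16.] 134 z 0.009..0.099 top mean [0.3859 0.3133 0.0944] rng [0.045 0.045] mid [0.3867 0.3115]
top red 0.72 [174. 209.  10.  11.] 160 z -0.004..0.097 top mean [0.4852 0.326  0.0938] rng [0.051 0.063] mid [0.4844 0.3317]
[[ 0.4548 -0.136   0.008 ]
 [ 0.4857 -0.1313  0.0086]
 [ 0.5284 -0.0036  0.0139]
 [ 0.5711  0.1183  0.0224]
 [ 0.5841  0.1238  0.0294]]
```

```bash
python3 -m handwheel '[[0,[3,4,45],0],[0,[3,4,90],0],[0,[3,4,135],0],[0,[3,4,170],0],[0,[3,4,176],0]]' && python3 -m handwheel '[[1,[0,0,0],0],[1,[0,0,0],0],[1,[0,0,0],0],[1,[0,0,0],0],[1,[0,0,0],0]]' 50
```

```text
time_s: 3.6
tcp_pos: [0.3722, -0.3552, 0.0514]
orientation: [-0.003, 1.0, -0.0, -0.003]
force: [-0.5, -0.2, -0.5]
opening: 0.0856
grip_force: 0.0
time_s: 4.1
tcp_pos: [0.3755, -0.3559, 0.0569]
orientation: [0.0, 1.0, 0.001, 0.001]
force: [-1.0, 3.0, 7.2]
opening: 0.0307
grip_force: 50.8
```

```bash
python3 -m handwheel '[[1,[0,0,-40],0],[1,[0,0,-85],0],[1,[0,0,-130],0],[1,[0,0,-175],0],[1,[0,0,-180],0]]' && python3 -m handwheel '[[1,[30,-40,0],0],[1,[60,-80,0],0],[1,[90,-120,0],0],[1,[120,-160,0],0],[1,[140,-200,0],0]]'
```

```text
time_s: 4.6
tcp_pos: [0.377, -0.3593, 0.2415]
orientation: [0.005, 1.0, 0.0, 0.005]
force: [0.5, 0.6, -3.3]
opening: 0.0309
grip_force: 51.1
time_s: 5.1
tcp_pos: [0.5156, -0.1542, 0.2342]
orientation: [-0.0, 1.0, 0.001, -0.0]
force: [0.2, -0.3, -3.6]
opening: 0.031
grip_force: 50.9
```

```bash
python3 -m handwheel '[[1,[6,-20,0],0],[1,[12,-37,0],0],[1,[12,-37,0],0],[1,[12,-37,40],0],[1,[12,-37,80],0]]'; python3 -m handwheel '[[1,[0,0,0],0],[1,[0,0,0],0]]'; python3 - <<'E'
from h import *
o=[get_obs() for _ in range(1)][0]; print(o["tcp_pos"])
tampers(("wood",)); im,d=get_image("scene"); save("s1",im[120:280,120:380],3)
E
```

```text
time_s: 5.6
tcp_pos: [0.5266, -0.1215, 0.1551]
orientation: [0.001, 1.0, -0.0, 0.001]
force: [0.4, -1.2, -3.7]
opening: 0.0305
grip_force: 51.3
time_s: 5.8
tcp_pos: [0.5257, -0.1207, 0.1552]
orientation: [0.0, 1.0, -0.001, -0.001]
force: [0.5, 0.1, -2.4]
opening: 0.0306
grip_force: 50.7
[ 0.52573478 -0.12071104  0.15517386]
scene wood 0.75 [128. 247.  20.  35.] 300 z 0.000..0.096 top mean [ 0.4545 -0.4322  0.0921] rng [0.146 0.046] mid [ 0.4068 -0.4325]
scene wood 0.75 [170. 237.  14.  29.] 297 z -0.003..0.097 top mean [ 0.4967 -0.3034  0.1023] rng [0.276 0.075] mid [ 0.5284 -0.303 ]
scene wood 0.69 [225. 206.  19.  30.] 328 z 0.063..0.194 top mean [ 0.5327 -0.1222  0.1904] rng [0.076 0.074] mid [ 0.5175 -0.1117]
scene wood 0.45 [244. 210.  87.  66.] 2203 z -0.004..0.126 top mean [0.4836 0.0052 0.123 ] rng [0.291 0.397] mid [0.4669 0.0264]
top wood 0.49 [363. 211.  11.  13.] 165 z -0.004..0.098 top mean [ 0.4481 -0.4327  0.0942] rng [0.05  0.067] mid [ 0.4493 -0.4413]
```

View pics/s1.png

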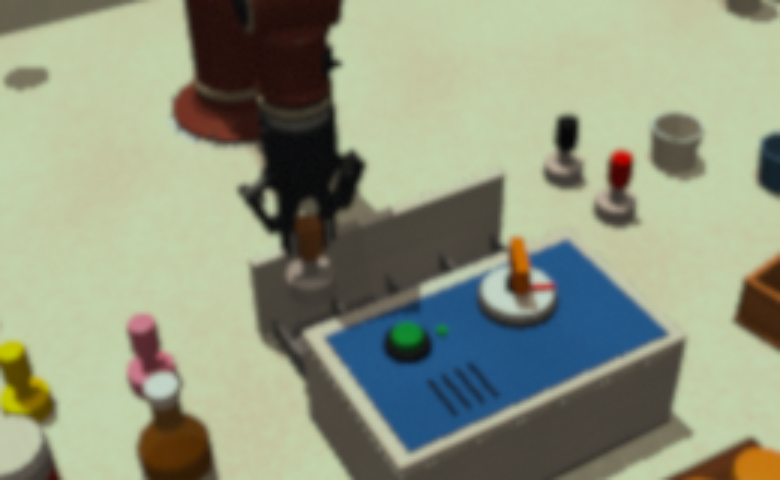

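The wood tamper is held upright at crop pixel (308,240), over the rightmost bay. I'll lower it and release.

```bash
python3 -m handwheel '[[1,[1,-4,30],0],[1,[1,-4,60],0],[1,[1,-4,75],0],[1,[1,-4,82],0],[1,[1,-4,83],0]]'; python3 -m handwheel '[[1,[0,0,0],0],[0.4,[0,0,0],0],[0.4,[0,0,0],0],[0.4,[0,0,0],0],[0.4,[0,0,0],0]]'
```

```text
time_s: 6.55
tcp_pos: [0.5278, -0.1154, 0.0725]
orientation: [0.0, 1.0, 0.0, 0.0]
force: [-0.1, 0.5, -2.6]
opening: 0.0309
grip_force: 51.1
time_s: 7.05
tcp_pos: [0.5279, -0.1154, 0.073]
orientation: [0.0, 1.0, 0.0, 0.001]
force: [0.3, 0.8, 0.9]
opening: 0.0512
grip_force: 0.0
```

```bash
python3 -m handwheel '[[0.4,[0,0,-40],0],[0.4,[0,0,-80],0],[0.4,[0,0,-120],0],[0.4,[0,0,-160],0],[0.4,[0,0,-165],0]]'; python3 -m handwheel '[[0,[-10,-45,0],0],[0,[-25,-90,0],0],[0,[-40,-135,0],0],[0,[-55,-180,0],0],[0,[-70,-215,0],0]]';  python3 -m handwheel '[[0,[-15,-45,0],0],[0,[-30,-90,0],0],[0,[-45,-135,0],0],[0,[-60,-170,0],0],[0,[-60,-170,0],0]]'; python3 - <<'E'
from h import *
print(get_obs()["tcp_pos"]); tampers()
E
```

```text
time_s: 7.55
tcp_pos: [0.5306, -0.1159, 0.243]
orientation: [0.001, 1.0, 0.0, 0.006]
force: [0.8, 0.3, -0.7]
opening: 0.0515
grip_force: 0.0
time_s: 8.05
tcp_pos: [0.4559, 0.1026, 0.237]
orientation: [-0.001, 1.0, 0.002, -0.0]
force: [0.9, 0.9, -0.1]
opening: 0.0853
grip_force: 0.0
time_s: 8.55
tcp_pos: [0.3934, 0.2759, 0.237]
orientation: [-0.002, 1.0, 0.006, -0.001]
force: [-0.1, -0.3, -0.2]
opening: 0.0849
grip_force: 0.0
[0.39335628 0.27592855 0.23699209]
scene black 0.46 [308. 171.  12.  24.] 229 z -0.004..0.096 top mean [0.3908 0.313  0.0922] rng [0.119 0.081] mid [0.3564 0.3294]
scene red 0.82 [324. 182.  15.  30.] 283 z -0.004..0.095 top mean [0.4907 0.3251 0.092 ] rng [0.15 0.14] mid [0.4393 0.3715]
scene wood 0.69 [171. 238.  17.  30.] 240 z -0.003..0.096 top mean [ 0.4825 -0.2999  0.0924] rng [0.103 0.059] mid [ 0.4467 -0.2967]
scene wood 0.57 [130. 245.  18.  31.] 353 z -0.001..0.096 top mean [ 0.4576 -0.4329  0.0925] rng [0.209 0.054] mid [ 0.459  -0.4334]
scene wood 0.54 [226. 223.  12.  25.] 146 z 0.032..0.111 top mean [ 0.5336 -0.1183  0.1071] rng [0.043 0.044] mid [ 0.5237 -0.1221]
top red 0.59 [140. 222.  18.  18.] 245 z -0.003..0.061 top mean [0.4351 0.4783 0.0568] rng [0.064 0.09 ] mid [0.4305 0.4778]
top wood 0.74 [361. 213.  14.  12.] 178 z -0.008..0.099 top mean [ 0.4484 -0.4324  0.0949] rng [0.055 0.065] mid [ 0.4479 -0.4396]
top wood 0.48 [284. 197.  16.  14.] 136 z 0.013..0.112 top mean [ 0.5263 -0.1179  0.1079] rng [0.052 0.05 ] mid [ 0.5288 -0.1181]
top wood 0.45 [326. 207.  13.  15.] 180 z -0.009..0.097 top mean [ 0.4756 -0.3008  0.0931] rng [0.059 0.066] mid [ 0.4747 -0.3063]
top wood 0.37 [334. 157.  23.  23.] 324 z 0.008..0.202 top mean [ 0.672  -0.3294  0.1989] rng [0.066 0.066] mid [ 0.6715 -0.3299]
top blue 0.62 [336. 158.  24.  21.] 361 z -0.003..0.202 top mean [ 0.6725 -0.33    0.199 ] rng [0.09  0.097] mid [ 0.6834 -0.3453]
```

```bash
python3 -m handwheel '[[0,[-7,-36,0],0],[0,[-7,-36,45],0],[0,[-7,-36,90],0],[0,[-7,-36,135],0],[0,[-7,-36,175],0]]'; python3 -m handwheel '[[0,[0,0,7],0],[0,[0,0,7],0]]'
```

```text
time_s: 9.55
tcp_pos: [0.3903, 0.3052, 0.0607]
orientation: [-0.0, 1.0, 0.0, 0.0]
force: [1.0, -0.2, -0.4]
opening: 0.0855
grip_force: 0.0
time_s: 9.75
tcp_pos: [0.3899, 0.3052, 0.0548]
orientation: [0.001, 1.0, 0.0, -0.001]
force: [0.1, 0.5, -0.0]
opening: 0.0855
grip_force: 0.0
```

```bash
python3 -m handwheel '[[0,[-3,-7,0],0],[0,[-3,-7,0],0],[1,[-3,-7,0],0],[1,[-3,-7,0],0],[1,[-3,-7,0],0]]' 50; python3 -m handwheel '[[1,[0,0,0],0],[1,[0,0,-40],0],[1,[0,0,-85],0],[1,[0,0,-130],0],[1,[0,0,-178],0]]'
```

```text
time_s: 10.25
tcp_pos: [0.3874, 0.3127, 0.056]
orientation: [-0.0, 1.0, 0.0, 0.001]
force: [0.5, 3.2, 0.7]
opening: 0.0441
grip_force: 1.4
time_s: 10.75
tcp_pos: [0.3858, 0.3109, 0.2336]
orientation: [0.002, 1.0, 0.0, -0.002]
force: [-0.4, 0.3, -4.2]
opening: 0.0309
grip_force: 51.0
```

```bash
python3 -m handwheel '[[1,[20,45,0],0],[1,[40,90,0],0],[1,[60,135,0],0],[1,[80,180,0],0],[1,[100,225,0],0]]'; python3 -m handwheel '[[1,[20,30,0],0],[1,[39,55,0],0],[1,[39,55,0],0],[1,[39,55,40],0],[1,[39,55,80],0]]'; python3 -m handwheel '[[1,[0,0,0],0],[1,[0,0,0],0]]'; python3 - <<'E'
from h import *
print(get_obs()["tcp_pos"]); tampers(("black","red"))
E
```

```text
time_s: 11.25
tcp_pos: [0.4862, 0.0851, 0.2323]
orientation: [0.0, 1.0, 0.0, -0.002]
force: [2.2, 0.1, -3.7]
opening: 0.031
grip_force: 51.1
time_s: 11.75
tcp_pos: [0.5259, 0.0327, 0.1525]
orientation: [-0.0, 1.0, 0.0, 0.0]
force: [-0.2, 0.3, -5.3]
opening: 0.031
grip_force: 51.1
time_s: 11.95
tcp_pos: [0.5253, 0.0329, 0.1528]
orientation: [0.0, 1.0, 0.001, -0.002]
force: [-0.4, -0.5, -3.9]
opening: 0.0309
grip_force: 50.8
[0.52529549 0.03291922 0.15283967]
scene black 0.57 [264. 192.  18.  28.] 291 z 0.037..0.192 top mean [0.5325 0.0306 0.1891] rng [0.075 0.072] mid [0.5151 0.0409]
scene red 0.82 [325. 182.  11.  27.] 259 z -0.003..0.096 top mean [0.4908 0.3251 0.0922] rng [0.149 0.135] mid [0.4425 0.3677]
top red 0.68 [175. 211.  11.   8.] 152 z -0.011..0.098 top mean [0.4854 0.3258 0.0935] rng [0.05  0.064] mid [0.4837 0.3321]
```

```bash
python3 -m handwheel '[[1,[0,1,30],0],[1,[0,1,60],0],[1,[0,1,73],0],[1,[0,1,80],0],[1,[0,1,81],0]]'; python3 -m handwheel '[[1,[0,0,0],0],[0.4,[0,0,0],0],[0.4,[0,0,0],0],[0.4,[0,0,0],0],[0.4,[0,0,0],0]]'; python3 -m handwheel '[[0.4,[0,0,-40],0],[0.4,[0,0,-80],0],[0.4,[0,0,-120],0],[0.4,[0,0,-160],0],[0.4,[0,0,-165],0]]'; python3 -m handwheel '[[0,[-5,-45,0],0],[0,[-10,-90,0],0],[0,[-20,-140,0],0],[0,[-30,-185,0],0],[0,[-40,-230,0],0]]'; python3 -m handwheel '[[0,[0,-45,0],0],[0,[0,-64,0],0],[0,[0,-64,0],0]]'; python3 - <<'E'
from h import *
print(get_obs()["tcp_pos"]); tampers(("black","red","wood"))
E
```

```text
time_s: 12.75
tcp_pos: [0.5266, 0.0317, 0.0723]
orientation: [-0.0, 1.0, 0.0, 0.0]
force: [-0.2, 0.0, -3.8]
opening: 0.0313
grip_force: 51.0
time_s: 13.25
tcp_pos: [0.5269, 0.0317, 0.073]
orientation: [-0.0, 1.0, 0.0, 0.001]
force: [0.3, -0.8, -0.5]
opening: 0.0514
grip_force: 0.0
time_s: 13.75
tcp_pos: [0.5295, 0.032, 0.2429]
orientation: [-0.001, 1.0, 0.0, 0.006]
force: [-0.8, -0.0, -0.6]
opening: 0.0515
grip_force: 0.0
time_s: 14.25
tcp_pos: [0.4851, 0.2634, 0.2369]
orientation: [0.0, 1.0, 0.001, -0.0]
force: [0.8, 0.5, -0.1]
opening: 0.0853
grip_force: 0.0
time_s: 14.55
tcp_pos: [0.4844, 0.3296, 0.2365]
orientation: [-0.001, 1.0, 0.004, -0.001]
force: [-0.0, 0.5, -0.0]
opening: 0.0849
grip_force: 0.0
[0.48437148 0.32955754 0.2364614 ]
scene red 0.61 [325. 183.  14.  24.] 254 z -0.001..0.096 top mean [0.4909 0.3252 0.0926] rng [0.129 0.1  ] mid [0.45   0.3503]
scene wood 0.88 [128. 246.  15.  34.] 314 z 0.002..0.096 top mean [ 0.4555 -0.4327  0.0927] rng [0.079 0.05 ] mid [ 0.4381 -0.4334]
scene wood 0.77 [171. 237.  12.  29.] 246 z 0.004..0.096 top mean [ 0.4835 -0.3017  0.093 ] rng [0.047 0.05 ] mid [ 0.478  -0.3011]
scene wood 0.47 [226. 222.  14.  23.] 190 z 0.013..0.129 top mean [ 0.6104 -0.1564  0.1296] rng [0.133 0.085] mid [ 0.5451 -0.1242]
top red 0.38 [177. 214.   8.   1.] 35 z 0.020..0.092 top mean [0.4728 0.324  0.0911] rng [0.012 0.041] mid [0.4687 0.324 ]
top wood 0.61 [362. 211.  15.  12.] 147 z 0.005..0.098 top mean [ 0.4482 -0.4311  0.0943] rng [0.05  0.045] mid [ 0.4493 -0.4299]
top wood 0.56 [328. 206.  10.  13.] 116 z 0.014..0.098 top mean [ 0.4747 -0.2988  0.0937] rng [0.042 0.045] mid [ 0.4741 -0.2971]
top wood 0.53 [283. 195.  13.  15.] 140 z 0.013..0.112 top mean [ 0.526  -0.118   0.1078] rng [0.053 0.05 ] mid [ 0.5262 -0.1183]
```

Red is unchanged at (0.485, 0.325), so I'll descend on it.

```bash
python3 -m handwheel '[[0,[0,4,45],0],[0,[0,4,90],0],[0,[0,4,135],0],[0,[0,4,175],0],[0,[0,4,181],0]]'; python3 -m handwheel '[[0,[0,0,0],0],[1,[0,0,0],0],[1,[0,0,0],0],[1,[0,0,0],0],[1,[0,0,0],0]]' 50; python3 -m handwheel '[[1,[0,0,0],0],[1,[0,0,-40],0],[1,[0,0,-85],0],[1,[0,0,-130],0],[1,[0,0,-178],0]]'
```

```text
time_s: 15.45
tcp_pos: [0.4832, 0.3188, 0.0519]
orientation: [0.003, 1.0, -0.0, -0.004]
force: [-0.4, -0.5, 0.3]
opening: 0.0854
grip_force: 0.0
time_s: 15.95
tcp_pos: [0.4873, 0.3243, 0.0584]
orientation: [-0.003, 1.0, 0.001, 0.002]
force: [-0.2, 4.1, 11.8]
opening: 0.0311
grip_force: 49.7
time_s: 16.45
tcp_pos: [0.4847, 0.3199, 0.2346]
orientation: [0.002, 1.0, 0.0, -0.002]
force: [0.6, 0.3, -4.4]
opening: 0.0306
grip_force: 50.7
```

```bash
python3 -m handwheel '[[1,[10,45,0],0],[1,[20,90,0],0],[1,[30,135,0],0],[1,[40,180,0],0],[1,[40,215,0],0]]'; python3 -m handwheel '[[1,[0,0,0],0],[1,[0,0,0],0],[1,[0,0,40],0],[1,[0,0,80],0],[1,[0,0,80],0]]';python3 -m handwheel '[[1,[0,0,0],0],[1,[0,0,0],0]]'; python3 - <<'E'
from h import *
print(get_obs()["tcp_pos"]); tampers(("black","red"))
E
```

```text
time_s: 16.95
tcp_pos: [0.5262, 0.1016, 0.2334]
orientation: [0.002, 1.0, -0.002, -0.001]
force: [0.3, 0.1, -3.2]
opening: 0.0306
grip_force: 50.9
time_s: 17.45
tcp_pos: [0.5207, 0.1074, 0.1492]
orientation: [0.001, 1.0, 0.002, -0.007]
force: [-1.3, -0.5, -3.2]
opening: 0.0306
grip_force: 50.8
time_s: 17.65
tcp_pos: [0.5278, 0.1079, 0.1563]
orientation: [-0.001, 1.0, 0.001, 0.002]
force: [0.2, -0.4, -3.2]
opening: 0.0306
grip_force: 50.8
[0.52782106 0.1079262  0.15633508]
scene black 0.44 [264. 207.  10.  23.] 163 z 0.024..0.110 top mean [0.5297 0.0289 0.1069] rng [0.066 0.069] mid [0.5096 0.0461]
scene red 0.53 [274. 241. 147. 127.] 10634 z -0.004..0.149 top mean [0.6862 0.0039 0.1546] rng [0.483 0.44 ] mid [0.5681 0.0482]
scene red 0.51 [282. 186.   9.  32.] 282 z -0.001..0.194 top mean [0.5347 0.1055 0.1906] rng [0.193 0.162] mid [0.459  0.1601]
scene red 0.17 [246. 212.  79.  65.] 1904 z -0.001..0.126 top mean [ 0.4794 -0.0383  0.1221] rng [0.238 0.313] mid [ 0.4449 -0.0153]
top red 0.51 [241. 156.  13.  17.] 66 z 0.150..0.201 top mean [0.6778 0.0396 0.1961] rng [0.05  0.027] mid [0.6766 0.0383]
top red 0.36 [270. 200.  67.  37.] 1458 z -0.008..0.128 top mean [ 0.474  -0.051   0.1308] rng [0.147 0.263] mid [ 0.5086 -0.0548]
```

```bash
python3 -m handwheel '[[1,[-2,2,30],0],[1,[-2,2,60],0],[1,[-2,2,75],0],[1,[-2,2,82],0],[1,[-2,2,83],0]]'; python3 -m handwheel '[[1,[0,0,0],0],[0.4,[0,0,0],0],[0.4,[0,0,0],0],[0.4,[0,0,0],0],[0.4,[0,0,0],0]]'; python3 -m handwheel '[[0.4,[0,0,-40],0],[0.4,[0,0,-80],0],[0.4,[0,0,-120],0],[0.4,[0,0,-160],0],[0.4,[0,0,-165],0]]'; python3 -m handwheel '[[1,[-25,20,0],0],[1,[-50,45,0],0],[1,[-75,70,0],0],[1,[-100,95,0],0],[1,[-110,110,0],0]]'; python3 - <<'E'
from h import *
print(get_obs()["tcp_pos"]); tampers(("black","red","wood"))
im,d=get_image("scene"); save("s2",im[120:280,120:380],3)
E
```

```text
time_s: 18.45
tcp_pos: [0.5254, 0.1052, 0.072]
orientation: [-0.0, 1.0, 0.001, 0.001]
force: [-0.0, -0.1, -0.4]
opening: 0.0305
grip_force: 51.2
time_s: 18.95
tcp_pos: [0.5246, 0.1047, 0.0718]
orientation: [-0.0, 1.0, 0.0, 0.0]
force: [0.5, 0.2, -0.0]
opening: 0.0512
grip_force: 0.0
time_s: 19.45
tcp_pos: [0.5273, 0.1054, 0.2419]
orientation: [-0.001, 1.0, 0.0, 0.006]
force: [-0.0, 0.4, 0.4]
opening: 0.0512
grip_force: 0.0
time_s: 19.95
tcp_pos: [0.4111, -0.0074, 0.2357]
orientation: [0.0, 1.0, -0.001, -0.002]
force: [0.1, 0.2, -0.3]
opening: 0.0
grip_force: 0.0
[ 0.41106666 -0.00743586  0.23573728]
scene black 0.68 [265. 207.  10.  16.] 112 z 0.037..0.111 top mean [0.534  0.0281 0.1069] rng [0.047 0.027] mid [0.5223 0.0282]
scene red 0.62 [280. 198.   9.  17.] 132 z 0.035..0.110 top mean [0.5291 0.0998 0.1065] rng [0.044 0.028] mid [0.5218 0.0979]
scene wood 0.86 [128. 246.  20.  32.] 351 z -0.003..0.096 top mean [ 0.457  -0.4331  0.093 ] rng [0.198 0.055] mid [ 0.4656 -0.4317]
scene wood 0.62 [226. 226.  15.  26.] 166 z 0.012..0.111 top mean [ 0.5371 -0.1199  0.1076] rng [0.129 0.0
[... 224 characters left out ...]
[0.5256 0.0302 0.1085] rng [0.05 0.05] mid [0.5279 0.0297]
top red 0.62 [228. 200.  13.   8.] 131 z 0.022..0.112 top mean [0.5226 0.1013 0.1076] rng [0.049 0.054] mid [0.5216 0.1017]
top red 0.37 [140. 224.  21.  19.] 283 z -0.007..0.063 top mean [0.4307 0.4721 0.0587] rng [0.066 0.095] mid [0.4297 0.4808]
top wood 0.68 [361. 211.  10.  14.] 138 z -0.004..0.096 top mean [ 0.4473 -0.4291  0.0931] rng [0.05  0.041] mid [ 0.4499 -0.4278]
top wood 0.62 [257. 200.  88.  31.] 1654 z -0.004..0.128 top mean [ 0.4752 -0.0068  0.1243] rng [0.134 0.339] mid [ 0.5178 -0.0034]
top wood 0.50 [282. 195.  14.  12.] 113 z 0.032..0.113 top mean [ 0.5279 -0.1178  0.1082] rng [0.046 0.045] mid [ 0.5297 -0.1161]
```

View pics/s2.png

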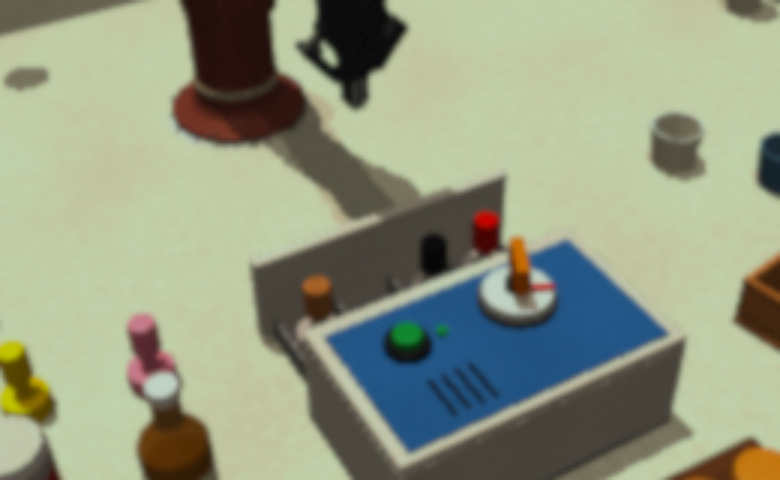

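All three stand upright in their bays: wood at (317,295), black at (433,250) and red at (486,230). Next I'll push the panel with shut fingers above the handle.

```bash
python3 -m handwheel '[[1,[26,0,40],0],[1,[26,0,80],0],[1,[26,0,115],0],[1,[26,0,135],0],[1,[26,0,135],0]]'; python3 -m handwheel '[[1,[5,0,0],0],[1,[10,0,0],0],[1,[15,0,0],0],[1,[22,0,0],0],[1,[30,0,0],0]]'
```

```text
time_s: 20.9
tcp_pos: [0.4387, -0.0048, 0.0989]
orientation: [-0.0, 1.0, 0.001, -0.003]
force: [1.1, 0.1, 0.3]
opening: -0.0001
grip_force: 0.0
time_s: 21.4
tcp_pos: [0.4693, -0.0052, 0.1017]
orientation: [-0.0, 1.0, 0.001, -0.001]
force: [-3.7, 0.8, 2.8]
opening: -0.0004
grip_force: 1.6
```

Contact at about 3.7 N, so I'll keep pushing.

```bash
python3 -m handwheel '[[1,[10,0,0],0],[1,[20,0,0],0],[1,[30,0,0],0],[1,[40,0,0],0],[1,[50,0,0],0]]'; python3 -m handwheel '[[1,[10,0,0],0],[1,[20,0,0],0],[1,[30,0,0],0],[1,[38,0,0],0],[1,[44,0,0],0]]';  python3 -m handwheel '[[1,[3,0,0],0],[1,[6,0,0],0],[1,[9,0,0],0]]'; python3 - <<'E'
from h import *
im,d=get_image("scene"); W=cloud("scene",d);x,y,h=[W[...,i] for i in range(3)]
m=(abs(h-.125)<.003)&(x>.53)&(x<.61)&(y<-.06)&(y>-.16); p=W[m]; print(len(p),np.percentile(p[:,0],[2,50,98]))
E
```

```text
time_s: 21.9
tcp_pos: [0.5212, -0.005, 0.1012]
orientation: [-0.0, 1.0, 0.001, -0.0]
force: [-2.8, 1.4, 1.0]
opening: 0.0006
grip_force: 1.5
time_s: 22.4
tcp_pos: [0.5654, -0.0054, 0.1013]
orientation: [0.0, 1.0, 0.0, 0.0]
force: [-2.9, 2.1, -0.3]
opening: 0.0002
grip_force: 1.4
time_s: 22.7
tcp_pos: [0.5731, -0.0055, 0.1014]
orientation: [0.0, 1.0, 0.0, -0.0]
force: [-3.3, 1.7, 1.1]
opening: -0.0002
grip_force: 1.4
113 [0.58574255 0.59455432 0.60665091]
```

```bash
python3 -m handwheel '[[1,[2,0,0],0],[1,[4,0,0],0]]'; python3 -m handwheel '[[1,[2,0,0],0],[1,[4,0,0],0]]';python3 -m handwheel '[[1,[2,0,0],0],[1,[4,0,0],0]]'
```

```text
time_s: 22.95
tcp_pos: [0.5773, -0.0055, 0.1014]
orientation: [0.0, 1.0, 0.0, -0.0]
force: [-2.4, 0.2, 0.8]
opening: 0.0002
grip_force: 1.3
time_s: 23.15
tcp_pos: [0.579, -0.0055, 0.1012]
orientation: [0.0, 1.0, 0.0, -0.003]
force: [-8.6, 1.1, 6.0]
opening: -0.0001
grip_force: 4.7
time_s: 23.35
tcp_pos: [0.5789, -0.0054, 0.1009]
orientation: [0.0, 1.0, 0.0, -0.008]
force: [-15.6, 0.0, 12.3]
opening: 0.0001
grip_force: 8.1
```

```bash
python3 -m handwheel '[[1,[-10,0,0],0],[1,[-25,0,0],0],[1,[-25,0,-40],0],[1,[-25,0,-90],0],[1,[-25,0,-130],0]]'; python3 -m handwheel '[[0,[-30,30,0],0],[0,[-60,60,0],0],[0,[-80,80,0],0],[0,[-80,80,0],0]]'; cat > w.py <<'E'
from h import *
for n in ("top","scene"):
    im,d=get_image(n); W=cloud(n,d); im=im.astype(int)
    x,y,h=W[...,0],W[...,1],W[...,2]
    R,G,B=im[...,0],im[...,1],im[...,2]
    m=(R>G+35)&(G>B+10)&(h>.165)&(h<.205)&(x>.6)&(x<.75)&(y>-.02)&(y<.1); p=W[m][:,:2]
    if len(p)>3: c=p.mean(0);u,s,v=np.linalg.svd(p-c); print(n,"wing",len(p),c,"ang",np.arctan2(v[0,1],v[0,0]))
    m=(R>G+50)&(abs(G-B)<40)&(h>.135)&(h<.162)&(np.hypot(x-.677,y-.041)<.04); p=W[m]; 
    if len(p): e=p.mean(0)[:2]-[.677,.0414]; print(n,"ptr",len(p),p.mean(0),"ang",np.arctan2(e[1],e[0]))
    m=(abs(h-.125)<.003)&(x>.53)&(x<.6)&(y<.14)&(y>-.16); p=W[m]
    if len(p): print("panel",len(p),np.percentile(p[:,0],[2,50]))
o=get_obs();print(o["tcp_pos"],o["q"],o["force"],o["moment"])
E
python3 w.py; python3 -c "
from h import *
im,d=get_image('scene'); save('s3',im[120:280,120:380],3)"
```

```text
time_s: 23.85
tcp_pos: [0.5625, -0.0058, 0.2344]
orientation: [0.0, 1.0, 0.0, 0.003]
force: [1.0, -0.1, -0.2]
opening: -0.0
grip_force: 0.0
time_s: 24.25
tcp_pos: [0.4788, -0.0903, 0.2321]
orientation: [0.002, 1.0, -0.004, 0.001]
force: [-0.4, 0.1, -0.3]
opening: 0.0578
grip_force: 0.0
top wing 52 [0.67657883 0.04132706] ang 2.7032450983446408
top ptr 9 [0.68920169 0.06418688 0.14975599] ang 1.0791769549210588
panel 154 [0.58713017 0.59396333]
scene wing 93 [0.68707823 0.03704108] ang -0.4514427734546795
scene ptr 14 [0.69116238 0.06398628 0.15017755] ang 1.0107350585701391
panel 155 [0.58818926 0.59541323]
[ 0.48173149 -0.08610086  0.23212049] [ 0.15290977  0.36476915 -0.02841252  1.87726016  0.01295849  0.89533926
 -1.45341014] [ 0.37350766 -0.4444706   0.2890115 ] [ 0.02868141 -0.05428101 -0.02890175]
```

View pics/s3.png

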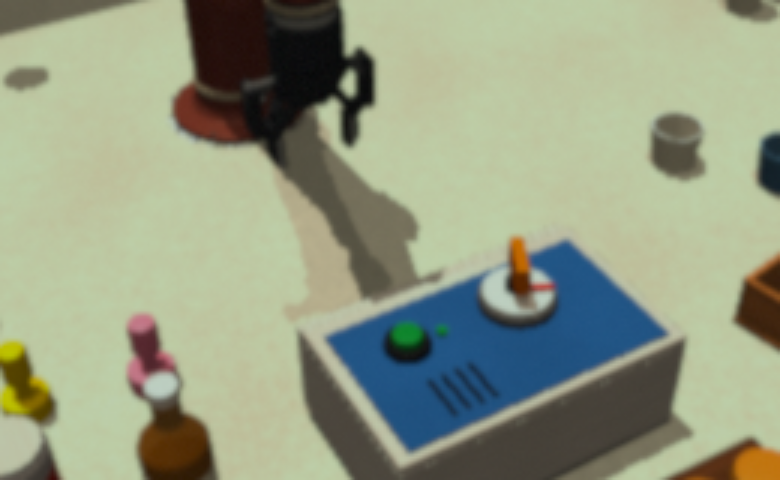

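The drawer is shut: the tampers are hidden and the panel sits against the cabinet front. The wing is at crop (518,262) and the red pointer at (543,287). I'll move above the wing and turn 2.70 rad counter-clockwise to leave wrist range for tightening.

```bash
python3 -m handwheel '[[0,[40,-25,0],0],[0,[80,-50,0],0],[0,[120,-75,0],0],[0,[160,-105,0],0],[0,[195,-127,0],0]]'; for i in 1 2 3; do python3 -m handwheel '[[0,[0,0,0],-0.15],[0,[0,0,0],-0.30],[0,[0,0,0],-0.45],[0,[0,0,0],-0.60],[0,[0,0,0],-0.74]]' >/dev/null; done; python3 -m handwheel '[[0,[0,0,0],-0.15],[0,[0,0,0],-0.30],[0,[0,0,0],-0.45],[0,[0,0,0],-0.48],[0,[0,0,0],-0.48]]';python3 - <<'E'
from h import *
from scipy.spatial.transform import Rotation as r
o=get_obs();q=o["orientation"];M=r.from_quat(q[[1,2,3,0]]).as_matrix();print(o["tcp_pos"],"yaw",np.arctan2(M[1,0],M[0,0]),o["q"],o["opening"])
print("shift tool",(M.T@(np.array([.677,.0414,.170])-o["tcp_pos"])*1000).round(1))
E
```

```text
time_s: 24.9
tcp_pos: [0.6781, 0.0469, 0.2309]
orientation: [-0.001, 1.0, 0.003, 0.001]
force: [0.0, -0.4, -0.7]
opening: 0.0855
grip_force: 0.0
time_s: 26.9
tcp_pos: [0.6759, 0.0428, 0.231]
orientation: [0.0, 0.219, 0.976, 0.001]
force: [-0.3, -1.1, 0.5]
opening: 0.0857
grip_force: 0.0
[0.67590663 0.04282406 0.23096081] yaw 2.699388546248482 [ 0.26874574  0.75150827 -0.72695211  1.32017986  0.49681051  1.25137241
  0.65284296] 0.08571593026371337
shift tool [-1.6 -0.9 61. ]
```

```bash
python3 -m handwheel '[[0,[-2,-1,20],0],[0,[-2,-1,40],0],[0,[-2,-1,55],0],[0,[-2,-1,61],0],[0,[-2,-1,61],0]]'; python3 -m handwheel '[[0,[0,0,0],0],[1,[0,0,0],0],[1,[0,0,0],0],[1,[0,0,0],0],[1,[0,0,0],0]]' 40; python3 -m handwheel '[[1,[0,0,0],0],[1,[0,0,0],0],[1,[0,0,0],0]]'; python3 -c "
from h import *
o=get_obs();print(o['tcp_pos'],o['q'][6],o['moment'])"
```

```text
time_s: 27.4
tcp_pos: [0.6764, 0.0402, 0.1694]
orientation: [-0.001, 0.219, 0.976, -0.0]
force: [-0.5, 0.7, -0.3]
opening: 0.0852
grip_force: 0.0
time_s: 27.9
tcp_pos: [0.6768, 0.0401, 0.1707]
orientation: [0.0, 0.219, 0.976, 0.0]
force: [0.2, 0.0, -0.2]
opening: 0.0279
grip_force: 0.0
time_s: 28.2
tcp_pos: [0.6784, 0.0438, 0.1711]
orientation: [0.002, 0.218, 0.976, 0.004]
force: [3.6, 5.4, -1.3]
opening: 0.0135
grip_force: 44.6
[0.67843111 0.04379099 0.17110754] 0.62101300329806 [ 0.84270998 -0.73513154 -0.07259358]
```

```bash
python3 -m handwheel '[[1,[0,2,0],0],[1,[0,4,0],0],[1,[0,4,0],0]]'; python3 -m handwheel '[[1,[0,0,0],0.1],[1,[0,0,0],0.2],[1,[0,0,0],0.3],[1,[0,0,0],0.4],[1,[0,0,0],0.5]]'; python3 -c "
from h import *
o=get_obs();print(o['tcp_pos'],o['q'][6],o['moment'])"; python3 w.py
```

```text
time_s: 28.5
tcp_pos: [0.6786, 0.044, 0.171]
orientation: [0.0, 0.219, 0.976, 0.0]
force: [0.3, 1.5, 4.0]
opening: 0.0132
grip_force: 45.2
time_s: 29.0
tcp_pos: [0.6787, 0.0442, 0.1711]
orientation: [0.0, 0.455, 0.89, 0.001]
force: [1.3, 1.9, 2.3]
opening: 0.0132
grip_force: 45.2
[0.67873003 0.04420511 0.1710543 ] 0.18543898914931634 [ 0.31796713 -0.08119711  0.06724015]
panel 87 [0.58649643 0.59350601]
scene wing 71 [0.69043132 0.02951256] ang -0.8357181273946508
panel 128 [0.59030966 0.59542166]
[0.67871175 0.04418968 0.17102209] [ 0.20181419  0.77709249 -0.57577483  1.38911582  0.44168418  1.10291708
  0.18882057] [0.71711315 0.99869533 1.9965536 ] [ 0.38650405 -0.04839102 -0.00917909]
```

```bash
cat > o.py <<'E'
from h import *
from scipy.spatial.transform import Rotation as r
o=get_obs();q=o["orientation"];M=r.from_quat(q[[1,2,3,0]]).as_matrix();print(o["tcp_pos"].round(4),"yaw %.3f"%np.arctan2(M[1,0],M[0,0]),o["q"].round(2),o["moment"].round(3),o["force"].round(1))
E
python3 -m handwheel '[[1,[0,0,0],0.14],[1,[0,0,0],0.28],[1,[0,0,0],0.42],[1,[0,0,0],0.56],[1,[0,0,0],0.7]]' >/dev/null; python3 o.py; python3 -m handwheel '[[1,[0,0,0],0.14],[1,[0,0,0],0.28],[1,[0,0,0],0.42],[1,[0,0,0],0.56],[1,[0,0,0],0.7]]' >/dev/null; python3 o.py; python3 -m handwheel '[[1,[0,0,0],0.14],[1,[0,0,0],0.28],[1,[0,0,0],0.42],[1,[0,0,0],0.56],[1,[0,0,0],0.7]]'; python3 o.py
```

```text
[0.679  0.0443 0.171 ] yaw 1.498 [ 0.11  0.75 -0.4   1.39  0.3   1.06 -0.41] [ 0.447 -0.181  0.033] [2.1 2.1 3. ]
[0.6794 0.0443 0.171 ] yaw 0.798 [ 0.02  0.73 -0.21  1.4   0.16  1.03 -1.  ] [ 0.384 -0.321  0.022] [2.8 1.9 2. ]
time_s: 30.6
tcp_pos: [0.6796, 0.0439, 0.171]
orientation: [-0.0, 0.999, 0.049, 0.002]
force: [2.9, 1.3, 2.2]
opening: 0.013
grip_force: 45.2
[0.6796 0.0439 0.171 ] yaw 0.098 [-0.09  0.72 -0.02  1.4   0.02  1.02 -1.58] [ 0.329 -0.495 -0.005] [2.9 1.3 2.2]
```

```bash

python3 -m handwheel '[[1,[0,0,0],0.14],[1,[0,0,0],0.28],[1,[0,0,0],0.42],[1,[0,0,0],0.55],[1,[0,0,0],0.55]]' >/dev/null; python3 o.py; python3 -m handwheel '[[1,[0,0,0],0.14],[1,[0,0,0],0.28],[1,[0,0,0],0.42],[1,[0,0,0],0.55],[1,[0,0,0],0.55]]'; python3 o.py; python3 w.py
```

```text
[0.6796 0.0437 0.171 ] yaw -0.448 [-0.17  0.72  0.13  1.4  -0.1   1.02 -2.04] [ 0.267 -0.613 -0.083] [2.7 1.4 2.9]
time_s: 31.6
tcp_pos: [0.6794, 0.0434, 0.171]
orientation: [-0.0, 0.879, -0.478, 0.001]
force: [2.6, -0.2, 2.5]
opening: 0.0133
grip_force: 45.3
[0.6794 0.0434 0.171 ] yaw -0.996 [-0.25  0.73  0.28  1.41 -0.21  1.03 -2.49] [ 0.119 -0.552 -0.048] [ 2.6 -0.2  2.5]
panel 96 [0.58876739 0.59521431]
scene wing 69 [0.68956445 0.02820554] ang -0.9022562315631559
panel 133 [0.58877168 0.59558159]
[0.67939623 0.04343892 0.17101698] [-0.24433048  0.73059332  0.27724604  1.40582702 -0.21421055  1.03206249
 -2.49012081] [3.07460604 0.62827069 3.83925503] [ 0.13027123 -0.71139116  0.02083817]
```

```bash
python3 -m handwheel '[[0,[0,0,0],0],[0,[0,0,0],0],[0,[0,0,0],0],[0,[0,0,-30],0],[0,[0,0,-60],0]]'; for i in 1 2 3 4; do python3 -m handwheel '[[0,[0,0,0],-0.14],[0,[0,0,0],-0.28],[0,[0,0,0],-0.42],[0,[0,0,0],-0.56],[0,[0,0,0],-0.70]]' >/dev/null; done; python3 -m handwheel '[[0,[0,0,0],-0.14],[0,[0,0,0],-0.28],[0,[0,0,0],-0.34],[0,[0,0,0],-0.34]]' >/dev/null; python3 o.py; python3 w.py; python3 -c "
from h import *
im,d=get_image('scene'); save('s4',im[150:270,220:340],5)"
```

```text
time_s: 32.2
tcp_pos: [0.6768, 0.0435, 0.2291]
orientation: [0.001, 0.878, -0.479, -0.002]
force: [0.9, -0.1, -0.1]
opening: 0.0838
grip_force: 0.0
[0.6778 0.043  0.2295] yaw 2.141 [ 0.17  0.71 -0.53  1.32  0.36  1.21  0.2 ] [-0.025 -0.022  0.011] [-0.2 -0.5 -0.3]
panel 87 [0.58655516 0.59443258]
scene wing 102 [0.68725238 0.03503334] ang -1.0755200090733297
scene ptr 2 [0.65294413 0.02477439 0.15151187] ang -2.536847853062623
panel 163 [0.58899795 0.59544086]
[0.67798272 0.04325182 0.22984264] [ 0.1742371   0.71313985 -0.52603117  1.31620334  0.3592859   1.20710861
  0.19603868] [-0.15416321  0.7765365  -0.29815814] [-0.00703082  0.02310258  0.01230459]
```

View pics/s4.png

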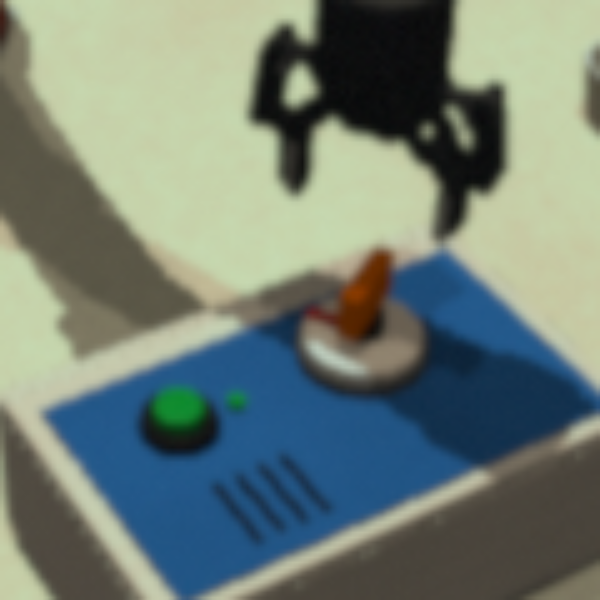

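The pointer at crop (315,313) turned with the wing and is still square to it, so there has been no slip. I'll regrasp.

```bash
python3 -m handwheel '[[0,[0,0,20],0],[0,[0,0,40],0],[0,[0,0,55],0],[0,[0,0,58],0],[0,[0,0,58],0]]'>/dev/null; python3 o.py; python3 -m handwheel '[[0,[0,0,0],0],[1,[0,0,0],0],[1,[0,0,0],0],[1,[0,0,0],0],[1,[0,0,0],0]]' 40 >/dev/null; python3 -m handwheel '[[1,[0,0,0],0],[1,[0,0,0],0],[1,[0,0,0],0]]'; python3 o.py; python3 -m handwheel '[[1,[0,0,0],0.1],[1,[0,0,0],0.2],[1,[0,0,0],0.3],[1,[0,0,0],0.4],[1,[0,0,0],0.4]]'; python3 o.py
```

```text
[0.6783 0.0436 0.172 ] yaw 2.141 [ 0.17  0.76 -0.51  1.39  0.39  1.09  0.17] [-0.045 -0.017 -0.023] [ 1.1 -0.6  0.5]
time_s: 36.05
tcp_pos: [0.6789, 0.044, 0.1726]
orientation: [0.0, 0.48, 0.877, 0.001]
force: [1.1, 1.0, 1.3]
opening: 0.0134
grip_force: 44.1
[0.6789 0.044  0.1726] yaw 2.141 [ 0.17  0.76 -0.51  1.39  0.39  1.09  0.17] [ 0.11  -0.211  0.008] [1.1 1.  1.3]
time_s: 36.55
tcp_pos: [0.679, 0.044, 0.1727]
orientation: [0.001, 0.644, 0.765, 0.001]
force: [1.7, 0.7, 0.4]
opening: 0.0131
grip_force: 44.0
[0.679  0.044  0.1727] yaw 1.741 [ 0.12  0.74 -0.4   1.39  0.31  1.07 -0.17] [ 0.136 -0.284 -0.107] [1.7 0.7 0.4]
```

```bash
python3 -m handwheel '[[1,[0,0,0],0.07],[1,[0,0,0],0.14]]' >/dev/null; python3 o.py;  python3 -m handwheel '[[1,[0,0,0],0.07],[1,[0,0,0],0.14]]' >/dev/null; python3 o.py;  python3 -m handwheel '[[1,[0,0,0],0.07],[1,[0,0,0],0.14]]' >/dev/null; python3 o.py; python3 w.py
```

```text
[0.679  0.0441 0.1727] yaw 1.601 [ 0.1   0.74 -0.37  1.39  0.28  1.06 -0.29] [ 0.139 -0.362  0.058] [1.4 0.5 0.2]
[0.679  0.0441 0.1726] yaw 1.461 [ 0.08  0.74 -0.33  1.39  0.25  1.06 -0.41] [ 0.108 -0.428  0.063] [1.8 0.7 0.5]
[0.679  0.0441 0.1727] yaw 1.321 [ 0.06  0.73 -0.29  1.39  0.23  1.05 -0.52] [ 0.137 -0.287  0.042] [2.6 0.5 0.2]
panel 91 [0.58668879 0.59389333]
scene wing 68 [0.68041908 0.0285319 ] ang -1.87156151212206
panel 124 [0.58902098 0.59501719]
[0.67903917 0.04407941 0.17270074] [ 0.0607496   0.73110023 -0.29484715  1.39208803  0.22533661  1.04954472
 -0.52281901] [2.00191339 0.9065706  1.27156773] [ 0.16314142 -0.41202091 -0.02273144]
```

```bash
for i in 1; do python3 -m handwheel '[[1,[0,0,0],0.07],[1,[0,0,0],0.14]]' >/dev/null; python3 o.py;  python3 -m handwheel '[[1,[0,0,0],0.07],[1,[0,0,0],0.14]]' >/dev/null; python3 o.py; done; python3 -c "
from h import *
im,d=get_image('scene'); save('s5',im[170:250,250:330],7)"
```

```text
[0.6791 0.0441 0.1727] yaw 1.182 [ 0.04  0.73 -0.26  1.39  0.2   1.04 -0.64] [ 0.181 -0.406  0.041] [2.6 0.7 0.4]
[0.6791 0.0441 0.1726] yaw 1.042 [ 0.02  0.72 -0.22  1.39  0.17  1.04 -0.76] [ 0.228 -0.439  0.052] [2.5 0.8 0.9]
```

View pics/s5.png

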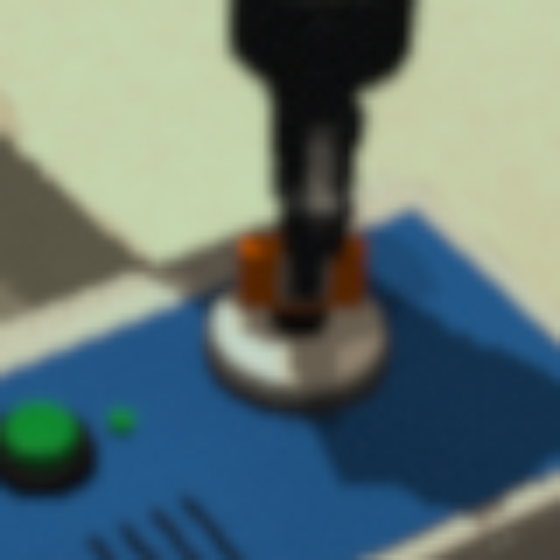

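The wing is gripped at (303,275), with the pointer hidden behind it. I'll go on by torque.

```bash
python3 -m handwheel '[[1,[0,0,0],0.07],[1,[0,0,0],0.14]]' >/dev/null; python3 o.py;  python3 -m handwheel '[[1,[0,0,0],0.07],[1,[0,0,0],0.14]]' >/dev/null; python3 o.py
```

```text
[0.6791 0.044  0.1727] yaw 0.902 [ 0.    0.72 -0.18  1.39  0.14  1.04 -0.88] [ 0.2   -0.493  0.071] [1.9 0.5 1.1]
[0.6791 0.0441 0.1727] yaw 0.763 [-0.02  0.72 -0.15  1.4   0.11  1.03 -0.99] [ 0.142 -0.533  0.2  ] [3.4 1.2 0.1]
```

```bash
python3 -m handwheel '[[1,[0,0,0],0.06],[1,[0,0,0],0.1]]' >/dev/null; python3 o.py;  python3 -m handwheel '[[1,[0,0,0],0.06],[1,[0,0,0],0.1]]' >/dev/null; python3 o.py; python3 o.py
```

```text
[0.6792 0.0441 0.1727] yaw 0.664 [-0.03  0.72 -0.12  1.4   0.09  1.03 -1.08] [ 0.155 -0.523  0.256] [3.  0.5 0.1]
[0.6792 0.044  0.1727] yaw 0.564 [-0.05  0.72 -0.09  1.4   0.07  1.03 -1.16] [ 0.227 -0.598  0.263] [2.1 0.2 0.6]
[0.6792 0.044  0.1727] yaw 0.564 [-0.05  0.72 -0.09  1.4   0.07  1.03 -1.16] [ 0.227 -0.598  0.263] [2.1 0.2 0.6]
```

The torque levels off at 0.26 N m, so the clutch is slipping. I'll add 0.1 rad for margin, release and check.

```bash
python3 -m handwheel '[[1,[0,0,0],0.05],[1,[0,0,0],0.1]]' >/dev/null; python3 o.py; python3 -m handwheel '[[0,[0,0,0],0],[0,[0,0,0],0],[0,[0,0,0],0],[0,[0,0,-30],0],[0,[0,0,-60],0]]'; python3 -m handwheel '[[1,[-45,0,0],0],[1,[-90,0,0],0],[1,[-135,0,0],0],[1,[-160,0,0],0],[1,[-160,0,0],0]]'; python3 o.py; python3 w.py; python3 -c "
from h import *
im,d=get_image('top'); save('t4',im[120:220,200:320],6)"
```

```text
[0.6792 0.0441 0.1726] yaw 0.464 [-0.06  0.72 -0.06  1.4   0.05  1.03 -1.24] [ 0.174 -0.542  0.231] [2.1 0.3 0.1]
time_s: 39.2
tcp_pos: [0.6772, 0.0434, 0.2316]
orientation: [-0.0, 0.973, 0.229, -0.002]
force: [0.4, 0.5, 1.0]
opening: 0.0841
grip_force: 0.0
time_s: 39.7
tcp_pos: [0.5313, -0.0304, 0.2327]
orientation: [0.001, 0.974, 0.227, -0.002]
force: [-0.3, -0.7, 0.2]
opening: 0.0123
grip_force: 0.0
[ 0.5313 -0.0304  0.2327] yaw 0.458 [ 0.06  0.43 -0.07  1.76  0.04  0.95 -1.14] [-0.019 -0.048 -0.025] [-0.3 -0.7  0.2]
top wing 47 [0.67667351 0.04206103] ang -2.6622831623903207
top ptr 10 [0.66125299 0.05962901 0.14822868] ang 2.2832727543168856
panel 73 [0.58680056 0.59348281]
scene wing 165 [0.68327744 0.03957272] ang 0.4756797377587904
panel 152 [0.58898145 0.59518696]
[ 0.53518778 -0.0275909   0.23282057] [ 0.06105529  0.43615864 -0.07333851  1.75262833  0.03760032  0.95318587
 -1.13702342] [0.45101087 0.36220499 0.06256525] [-0.0289274  -0.04957795 -0.01495174]
```

View pics/t4.png

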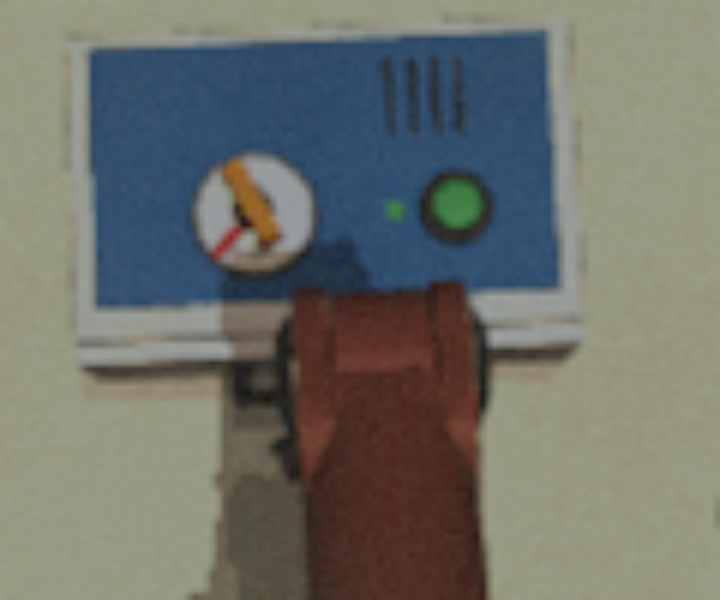

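The pointer at (228,243) is no longer square to the wing: wing angle 0.48, pointer 2.28, so the slip is about 0.25 rad. Next is the button.

```bash
python3 -m handwheel '[[1,[30,30,0],0],[1,[60,65,0],0],[1,[90,100,0],0],[1,[104,118,0],0],[1,[104,118,0],0]]'; python3 -m handwheel '[[1,[0,0,20],0],[1,[0,0,45],0],[1,[0,0,60],0],[1,[0,0,60],0]]'>/dev/null; python3 o.py
```

```text
time_s: 40.35
tcp_pos: [0.6837, -0.0882, 0.2302]
orientation: [0.0, 0.974, 0.228, 0.0]
force: [-0.9, -0.1, -1.2]
opening: 0.0001
grip_force: 0.0
[ 0.6788 -0.085   0.1691] yaw 0.463 [ 0.12  0.73 -0.06  1.38  0.04  1.04 -1.05] [-0.     0.002  0.031] [-1.1  0.5  0.6]
```

```bash
python3 -m handwheel '[[1,[-1,3,8],0],[1,[-1,3,15],0],[1,[-1,3,20],0],[1,[-1,3,23],0],[1,[-1,3,25],0]]'; python3 -m handwheel '[[1,[0,0,2],0],[1,[0,0,2],0]]'
```

```text
time_s: 41.25
tcp_pos: [0.6814, -0.0901, 0.148]
orientation: [0.0, 0.974, 0.228, 0.0]
force: [-0.9, 0.7, 3.9]
opening: -0.0001
grip_force: 1.9
time_s: 41.45
tcp_pos: [0.6814, -0.0902, 0.1464]
orientation: [0.0, 0.974, 0.228, 0.0]
force: [-0.9, -0.0, 5.1]
opening: -0.0003
grip_force: 2.4
```

```bash
python3 -m handwheel '[[1,[0,0,2],0],[1,[0,0,4],0],[1,[0,0,4],0]]'; python3 -m handwheel '[[1,[0,0,-20],0],[1,[0,0,-50],0],[1,[0,0,-85],0]]'; python3 -m handwheel '[[1,[-40,0,0],0],[1,[-85,0,0],0],[1,[-130,0,0],0],[1,[-150,0,0],0],[1,[-150,0,0],0]]';  python3 w.py; python3 -c "
from h import *
im,d=get_image('scene'); save('s6',im)"
```

```text
time_s: 41.75
tcp_pos: [0.6815, -0.0902, 0.146]
orientation: [0.0, 0.974, 0.228, 0.001]
force: [-6.5, -0.1, 18.2]
opening: 0.0
grip_force: 8.8
time_s: 42.05
tcp_pos: [0.6803, -0.0898, 0.2258]
orientation: [-0.001, 0.974, 0.228, -0.001]
force: [-0.1, -0.5, 1.1]
opening: -0.0003
grip_force: 0.0
time_s: 42.55
tcp_pos: [0.5438, -0.1596, 0.2266]
orientation: [0.001, 0.974, 0.226, -0.001]
force: [0.6, 0.1, 0.8]
opening: 0.0001
grip_force: 0.0
top wing 47 [0.67698623 0.04212202] ang -2.666628855075825
top ptr 11 [0.66054012 0.06054018 0.14778719] ang 2.28104686083155
panel 157 [0.58695811 0.59366175]
scene wing 157 [0.68384766 0.03982493] ang 0.4754037059964995
panel 152 [0.58902092 0.59495663]
[ 0.54744528 -0.15638399  0.22656382] [ 0.28284182  0.49281043 -0.06520219  1.67067193  0.03605557  0.97785457
 -0.90471687] [ 0.37650089 -0.56122755  0.16955861] [-0.02269482 -0.0060424  -0.00944744]
```

View pics/s6.png

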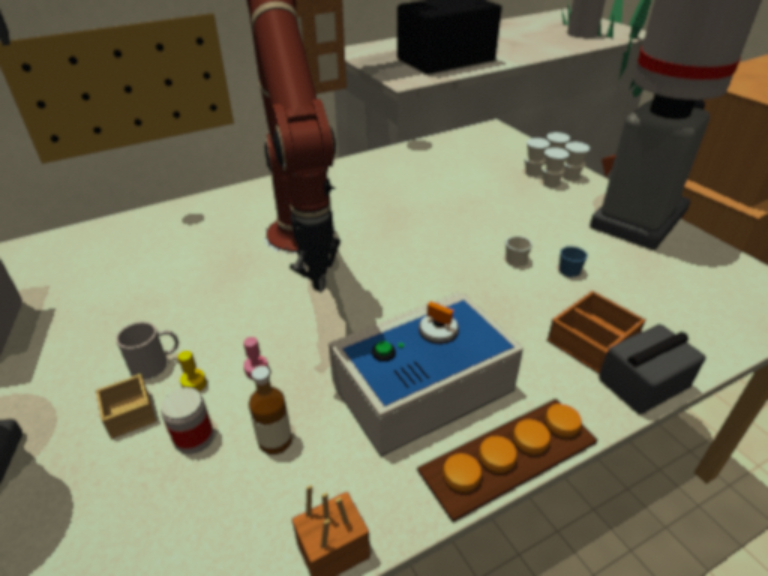

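The button bottomed out at 18 N and sprang back. The drawer is shut around (345,360), the bystanders are where they were, and the arm is clear at (318,280).

```bash
python3 -c "
from cell import hand_in
print(hand_in())"
```

```text
the job is handed in; nothing more can be done
None
```

I handed the job in with the black, red and wood tampers (no blue one was there) upright in the shut drawer, the screw tightened to about 0.25 rad of clutch slip, and the start button then pressed fully and released; `hand_in()` returned no verdict.

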